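Hang the cordless screwdriver on the spring balancer

TASK

Hang the cordless screwdriver on the spring balancer without touching the screwdriver itself: press the hook's pad down against the spring, run the hook along under the screwdriver's wire bail, and ease it up slowly, never letting it fly up, so that the hook lifts the screwdriver clear out of its cup. Then run the trolley on along its rail to the left-hand end stop, fully home, and let go, so that the screwdriver is left hanging still above the circuit board. Leave the other things on the counter where they are.

Things in the scene. Friction and masses are not known exactly. Their poses are not given: they have to be found in the camera images.
- stand: Fixed balancer stand: two posts 640 mm apart carry a square rail along the stand's y, top 423 mm high. Origin on the counter midway between the posts, straight under the hook's line of travel; rail 85 mm to +x of that line. x away from the robot at yaw 0, y along the rail to the left. A board in a 150 mm square cradle (40 mm high) lies under the left end, centred at y = +190 mm.
- trolley (a joint): Trolley position along the rail, m: 0 at the right-hand end stop (hook at stand y = -190 mm), 0.38 at the left-hand stop (y = +190 mm). About 1.5 N of friction; stays where it is left. It carries a 60 mm spring drum and an upright guide 65 mm behind (+x of) the hook line and 60 mm to the right (-y) of the hook; top 455 mm high.
- hook (a joint): How far the hook is pulled down, m: 0 fully up (sprung there), 0.11 at most. Net upward pull of the empty hook about 6.5 N at the top and 8.7 N at the bottom; left alone it flies up. Loaded with the screwdriver it still rises fully, with about 2 to 6 N to spare.
- hook_seat (a point): Where the bail rests: top of the 8 mm round bar of the steel J hook, mid-bend; 259 mm high with the hook up. The hook lies in the stand's y-z plane and opens to +y (left): shank 17 mm to -y of this point, upturned tip 17 mm to +y; bar underside 8 mm below, tip end 12 mm above this point. A flat arm, underside 41 mm above this point, runs off to the right to the guide.
- pad (a point): Centre of the upper face of the hook's pressing pad, 90 mm from the hook line towards the robot (stand -x), at the hook seat's y, 54 mm above the seat. Pad 46 mm (x) by 72 mm (y); cheeks 6 mm thick, 24 mm high stand along its left and right edges, 60 mm apart inside: shut fingertips fit between them to press down and push sideways. Axes as the stand's.
- cup: Fixed grey cup (72 mm wide foot, 52 mm across, 52 mm high, inside 42 mm wide and 32 mm deep) that holds the screwdriver. Origin at the centre of its underside on the counter, within 4 mm of the hook's line of travel.
- screwdriver: Cordless screwdriver, black cylinder 38 mm across, 140 mm long, upright and loose in its cup, 0.26 to 0.41 kg, with a bail of 6 mm steel wire arched over its top; 187 mm overall. Origin at the centre of its lower end, 20 mm above the counter; z up its length. The bail lies in its x-z plane: the opening faces along its y, within 0.3 rad of the rail's direction.
- bail (a point): Underside of the crown of the screwdriver's bail, where the hook is to sit, 181 mm above the screwdriver's lower end, so 201 mm above the counter while in the cup. The opening below it is about 36 mm wide and 41 mm high, down to the screwdriver's top. Once hung, the screwdriver sways for a few seconds after each sideways move.
- tester: Bystander: blue enamelled tester 100 x 150 x 55 mm, origin at the centre of its underside.
- lamp: Bystander: frosted white pilot lamp with brass base, 52 mm across, 81 mm high, upright; origin at the centre of its underside.
- knob: Bystander: black phenolic knob, 64 mm across, 36 mm high; origin at the centre of its underside.
- tube: Bystander: dark metal-envelope tube, 42 mm across, 110 mm high, upright; origin at the centre of its underside.
- shield: Bystander: bright nickel tube shield, an open cylinder 44 mm across, 65 mm high; origin at the centre of its underside.
- wrench: Bystander: steel wrench, 160 mm long, lying along its x; origin at its middle, underside.
Mind the look-alikes: they are no part of the job. What is shaped like the screwdriver but blue or orange is not meant.

How it is judged:
By the outcome, as a careful person would: the job done as asked, in the order asked, and still so for the second after the job is handed in, with the robot touching nothing.
It also fails if it takes over 64 s, if anything falls off the work surface, if the arm or the gripper's body presses on something with over 40 N, if the wrist force passes 120 N, or if a joint passes its speed limit or range.

ROBOT

A 6-joint arm with a two-finger parallel gripper is mounted at the origin on the work surface. World frame = base frame: x ahead of the robot, y to its left, z up, the work surface at z = 0. Lengths are in mm, angles in rad, forces in N, time in s.
With the tool pointing down it reaches from about 225 to 875 mm from the base axis. Payload 3.4 kg.
Tool frame: the origin (TCP) lies midway between the tips of the shut fingers; the grasp point (between the pads) lies 19 mm behind it; z points along the fingers, y is the line along which they close (so a half turn about z gives the same grasp; the last joint's range is limited). The gripper opens to 85 mm and grips with 20 to 120 N. Pads are 22 mm wide; open, the fingers measure 114 mm over their backs; the gripper's body (76 mm by 85 mm) begins 54 mm behind the grasp point. The pads swing forward as they close: fully open they stand 13 mm farther back than shut.
Start: joints at [1.118, 0.276, 1.505, -0, 1.361, -0.121], TCP at [187.321, 543.667, 231.328] pointing down, gripper open.
Joint ranges: [-2.89, 2.89], [-0.75, 2.08], [0.22, 2.7], [-1.18, 4.32], [0.11, 2.71], [-2.7, 2.7]. Speed limits (rad/s): [2.57, 2.57, 3.14, 3.14, 3.14, 3.14].

INTERFACE

Orientations are given as a unit quaternion [w, x, y, z].
In Python, from cell import state, camera, camera_model, close_job, look_for gives the robot as it stands.
- The arm moves only by the tool apply_moves, never from a script. Its argument "steps" is a list of rows, each an object with "offset": the shift along the tool's x, y, z as a fraction of full scale, a list of three; "angular": the turn, a rotation vector about the tool's x, y, z as a fraction of full scale, a list of three; "grip": the finger opening in mm, from 0 to 85.4. A call has 1 to 8 rows; each row is the pose to reach, as a shift and turn from the pose commanded when the call began, along the tool's axes at that moment; what a row does not reach only later rows make up. Full scale, the value 1, is 200 mm for a shift and 90 degrees for a turn. A row lasts 1/8 s, in which the tool goes at most 62.5 mm and 10.7 degrees, less where a joint would pass 70% of its speed; a pose out of reach is approached as far as the arm can. A call with a number of a shift or a turn outside -1 to 1 is refused whole. A call with a gripper value outside its range is refused whole. The fingers move at their own pace and stop on an object; the grip force is fixed at half the most. Time passes only in rows, so rows that repeat a pose let the fingers close. It gives the time, the measured TCP pose, the force, the opening and the grip force at its end, in the units of the state.
- state(): the state, without advancing time (a new reading comes with each control period).
- camera(name): name is "scene" or "top" or "wrist"; returns the picture (400x640x3 uint8, blue, green, red); there is no depth.
- camera_model(name): a dict with "intrinsics" (3x3 intrinsics, pixels), "xyz" and "rotation" of the camera in the world; the wrist camera has in their place "hand_eye" (4x4, takes a point from camera to tool coordinates, whose origin is the TCP and whose axes are the flange's). Camera axes: x right, y down, z forward; pixel columns grow to the right and rows downward; lengths in mm; the calibration is good to about 2 mm. A picture is of the moment at which its call begins: read the wrist's pose just before it. camera_model takes no time and is no camera call.
- close_job(): hands the job in; it is judged then, once.
Trained networks look in the newest picture that a camera, given by its name, has taken for a name from the list of things; names that differ only in an ending like _2 or _b are one class to them, and where a whole thing is asked for, a point or a joint stands for the part that bears it (a point fixed in the world has none). Each returns a list of dicts, best first, with "conf" (0 to 1); they miss things now and then, are a little off and sometimes report something else, mostly with a low value. They report only what shows in the picture. A call takes as long as a camera call. They do not tell look-alikes from the thing itself.
- look_for(camera, name): "position" ([column, row] in pixels, amid what is visible of it).
The state is a dict: "clock": time; "joint_positions": joint angles; "qvel": joint speeds; "tau": joint torques, N m; "tcp_pos": TCP position; "ee_rot": TCP orientation; "contact_force": force on the tool from outside, world axes, zero at the start; "ft_torque": the same for the moment, N m; "grip_width": finger opening in mm; "finger_force": force on a finger pad.
Only numpy, scipy, OpenCV 4.12 (cv2) and the standard library are available. Lean on these libraries where they do the work, as an engineer would, in place of code of your own. Each camera call takes 0.05 s, during which the arm holds its last target. There are 200 camera calls.

## Working session

There is one attempt and no reset: what is moved stays moved. The work goes in short steps, Python scripts to look and compute and a tool call to move; the robot and the scene stay as the last step left them, time stands still between calls to the robot, and variables do not carry over. Pictures are saved under pics/ and viewed, at most 10 in all, crops included, and the job is handed in when it is done.

Besides the shell and the picture viewer there is one more tool, called after "Call:" by a JSON object that holds its "api" and its "payload", one argument or row to a line. apply_moves: Moves the arm, as the interface text tells. Shift numbers are shares of 200 mm and turn numbers shares of 90 degrees, none past 1 either way. Its arguments: {"type":"object","properties":{"steps":{"type":"array","items":{"type":"object","properties":{"offset":{"type":"array","items":{"type":"number"}},"angular":{"type":"array","items":{"type":"number"}},"grip":{"type":"number"}}}}},"required":["steps"]}

```bash
mkdir -p pics; ls; python3 - <<'E'
from cell import *
import cv2,json
s=state();print({k:s[k] for k in ('clock','tcp_pos','ee_rot','contact_force','grip_width')})
for n in('scene','top'):
    cv2.imwrite(f'pics/{n}0.png',camera(n));m=camera_model(n);print(n,m)
    for t in('stand','trolley','hook','hook_seat','pad','cup','screwdriver','bail'):
        print(t,[(round(d['conf'],2),[round(float(v)) for v in d['position']]) for d in look_for(n,t)][:4])
print(camera_model('wrist'))
E
```

```text
pics
{'clock': 0.0, 'tcp_pos': array([187.07692114, 543.15925676, 230.43375981]), 'ee_rot': array([-2.67187120e-04,  1.65137588e-01,  9.86270114e-01, -8.76202129e-04]), 'contact_force': array([-0.4748103 ,  0.39522817,  0.51767214]), 'grip_width': 85.29738735372385}
scene {'intrinsics': array([[513.82199665,   0.        , 320.27154835],
       [  0.        , 513.82199665, 211.9382568 ],
       [  0.        ,   0.        ,   1.        ]]), 'xyz': array([1217.43010743, -650.10920319,  854.35169914]), 'rotation': array([-0.40549753,  0.81777971,  0.36808861, -0.17697141])}
stand [(0.65, [325, 180])]
trolley [(0.56, [307, 161])]
hook [(0.85, [306, 183])]
hook_seat [(0.72, [303, 184])]
pad [(0.93, [298, 183])]
cup [(0.65, [374, 248]), (0.52, [302, 184])]
screwdriver [(0.96, [378, 210]), (0.86, [422, 270]), (0.67, [320, 228]), (0.21, [334, 223])]
bail [(0.69, [421, 269]), (0.66, [379, 211]), (0.54, [324, 226])]
top {'intrinsics': array([[398.27947839,   0.        , 315.47288208],
       [  0.        , 398.27947839, 201.43545127],
       [  0.        ,   0.        ,   1.        ]]), 'xyz': 
[... 251 characters left out ...]
[330, 220])]
cup [(0.76, [258, 204])]
screwdriver [(0.71, [293, 234]), (0.68, [248, 196]), (0.51, [273, 140])]
bail [(0.72, [271, 140]), (0.65, [293, 232]), (0.53, [250, 194])]
{'intrinsics': array([[348.04220823,   0.        , 325.32416799],
       [  0.        , 348.04220823, 198.33735114],
       [  0.        ,   0.        ,   1.        ]]), 'hand_eye': array([[ 4.35387480e-04, -9.62632633e-01, -2.70810312e-01,
         6.83418912e+01],
       [ 9.99999600e-01,  2.07489897e-04,  8.70169080e-04,
         3.84182749e-01],
       [-7.81462749e-04, -2.70810582e-01,  9.62632338e-01,
        -1.41749336e+02],
       [ 0.00000000e+00,  0.00000000e+00,  0.00000000e+00,
         1.00000000e+00]])}
```

View pics/scene0.png

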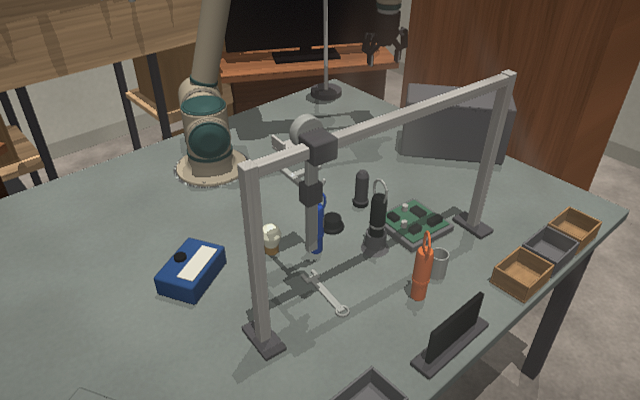

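View pics/top0.png

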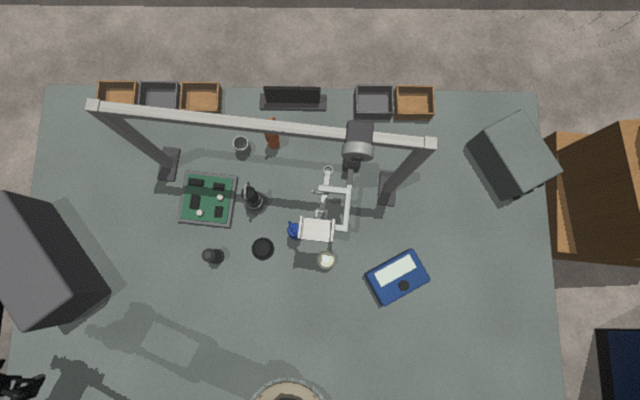

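The scene picture shows the stand with the trolley near the right end, and the hook and pad at about (310,185). There are three screwdriver shapes: black in a grey cup at scene (378,215) / top (252,200), blue at (320,230) / (293,230), and orange at (422,270) / (272,137). The black one in the cup on the hook line is the one meant, so I'll confirm it in a crop.

```bash
cat > h.py <<'E'
import numpy as np,cv2
from scipy.spatial.transform import Rotation as R
from cell import *
def q(v): return R.from_quat([v[1],v[2],v[3],v[0]])
def cam(n,s=None):
    m=camera_model(n)
    if n=='wrist':
        T=np.eye(4);T[:3,:3]=q(s['ee_rot']).as_matrix();T[:3,3]=s['tcp_pos'];T=T@np.array(m['hand_eye']);return m['intrinsics'],T[:3,3],T[:3,:3]
    return m['intrinsics'],np.array(m['xyz']),q(m['rotation']).as_matrix()
def ray(c,p): return c[2]@np.linalg.solve(c[0],[p[0],p[1],1])
def atz(c,p,z): d=ray(c,p);return c[1]+d*(z-c[1][2])/d[2]
def proj(c,P): v=c[0]@(c[2].T@(np.array(P,float)-c[1]));return v[:2]/v[2]
def tri(cs,ps):
    A=[];b=[]
    for c,p in zip(cs,ps):
        d=ray(c,p);d/=np.linalg.norm(d);M=np.eye(3)-np.outer(d,d);A.append(M);b.append(M@c[1])
    return np.linalg.lstsq(np.vstack(A),np.hstack(b),rcond=None)[0]
E
python3 - <<'E'
from h import *
t=cam('top');s=cam('scene');np.set_printoptions(precision=1,suppress=True)
print('rail L,R',atz(t,(92,105),423),atz(t,(434,144),423))
print('feet L,R',atz(t,(170,163),5),atz(t,(387,190),5), 'scene feet',atz(s,(474,228),5),atz(s,(264,340),5))
print('pad',atz(t,(317,229),313),'board',atz(t,(208,199),40),'bail top',atz(t,(250,194),201),'scene',atz(s,(379,184),207))
a=cv2.imread('pics/top0.png')[150:270,170:370];b=cv2.imread('pics/scene0.png')[140:265,285:445]
cv2.imwrite('pics/c1.png',cv2.resize(a,None,fx=4,fy=4,interpolation=2));cv2.imwrite('pics/c2.png',cv2.resize(b,None,fx=4.5,fy=4.5,interpolation=2))
E
```

```text
rail L,R [701.7 359.7 423. ] [ 633.8 -285.1  423. ]
feet L,R [704.6 355.6   5. ] [ 631.2 -278.2    5. ] scene feet [713.3 351.3   5. ] [ 642.3 -280.2    5. ]
pad [482.8 -68.3 313. ] board [592.7 230.5  40. ] bail top [577.1  90.1 201. ] scene [601.7  83.9 207. ]
```

View pics/c1.png

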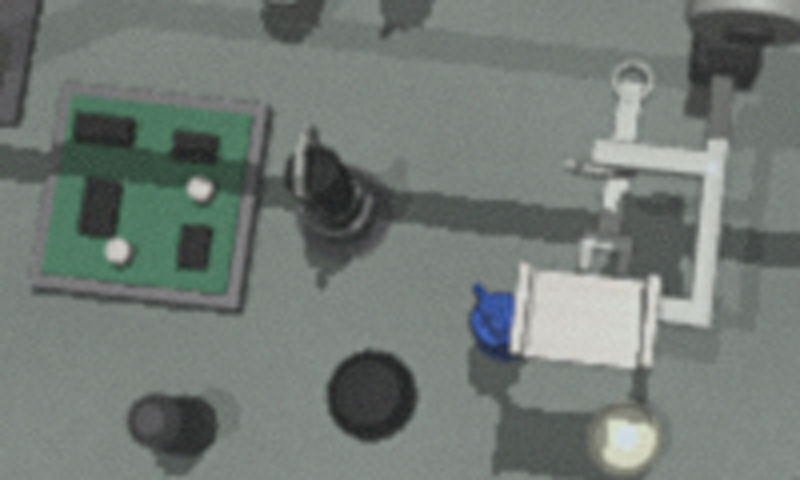

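View pics/c2.png

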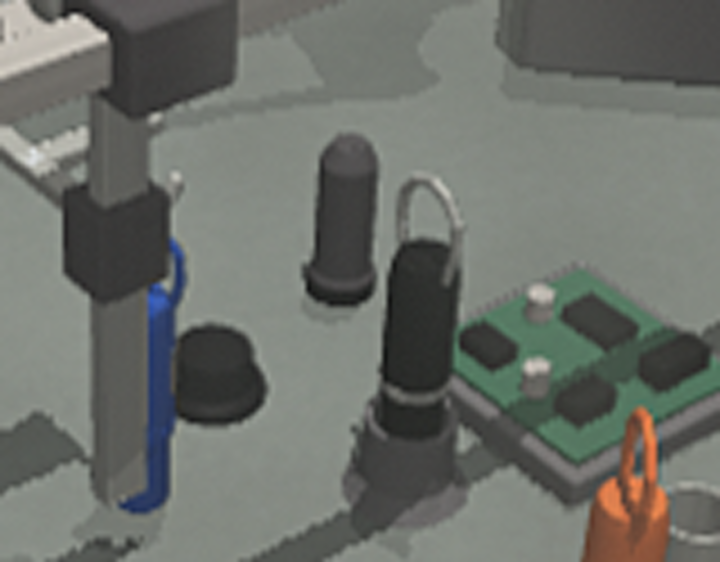

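The crops confirm it: the black screwdriver with a steel bail stands in the grey cup at top (250,195), between the pad and the board. Blue and orange are the look-alikes. Next I go above the pad with the fingers shut.

Call:
{"api": "apply_moves", "payload": {
  "steps": [
    {"offset": [-0.2,-0.2,-0.3],"angular": [0,0,0],"grip": 0},
    {"offset": [-0.4,-0.4,-0.6],"angular": [0,0,0],"grip": 0},
    {"offset": [-0.6,-0.6,-0.9],"angular": [0,0,0],"grip": 0},
    {"offset": [-0.8,-0.8,-0.9],"angular": [0,0,0],"grip": 0},
    {"offset": [-1,-1,-0.9],"angular": [0,0,0],"grip": 0},
    {"offset": [-1,-1,-0.9],"angular": [0,0,0],"grip": 0}
  ]
}}

```text
clock: 1.65
tcp_pos: [312.0, 287.2, 412.5]
ee_rot: [0.001, 0.166, 0.986, 0.001]
contact_force: [-0.1, 0.3, 0.1]
grip_width: 0.0
finger_force: 0.0
```

Call:
{"api": "apply_moves", "payload": {
  "steps": [
    {"offset": [-0.2,-0.2,0],"angular": [0,0,0],"grip": 0},
    {"offset": [-0.4,-0.4,0],"angular": [0,0,-0.05],"grip": 0},
    {"offset": [-0.6,-0.6,0],"angular": [0,0,-0.1],"grip": 0},
    {"offset": [-0.8,-0.8,0],"angular": [0,0,-0.15],"grip": 0},
    {"offset": [-0.9,-0.9,0],"angular": [0,0,-0.15],"grip": 0},
    {"offset": [-0.9,-0.9,0],"angular": [0,0,-0.15],"grip": 0}
  ]
}}

```text
clock: 2.4
tcp_pos: [423.5, 59.0, 411.0]
ee_rot: [-0.0, 0.05, 0.999, -0.0]
contact_force: [0.3, 0.4, -0.4]
grip_width: -0.1
finger_force: 0.0
```

```bash
cat >> h.py <<'E'
def to_tool(s,d): return q(s['ee_rot']).inv().apply(d)/200
E
python3 - <<'E'
from h import *
s=state();np.set_printoptions(precision=3,suppress=True);print(s['clock'],s['tcp_pos'],q(s['ee_rot']).as_matrix()[:,0],to_tool(s,np.array([484,-69,400])-s['tcp_pos']))
c=cam('wrist',s);cv2.imwrite('pics/w1.png',camera('wrist'))
for t in('pad','hook_seat','bail','screwdriver'): print(t,look_for('wrist',t)[:2])
E
```

```text
2.4 [423.458  59.023 410.976] [-0.995  0.1    0.001] [-0.365 -0.607  0.055]
pad [{'position': [152.0, 290.3], 'conf': 0.78}, {'position': [88.9, 143.6], 'conf': 0.42}]
hook_seat [{'position': [147.1, 289.2], 'conf': 0.7}]
bail [{'position': [279.1, 218.0], 'conf': 0.83}, {'position': [370.3, 272.2], 'conf': 0.8}]
screwdriver [{'position': [275.3, 219.7], 'conf': 0.73}]
```

View pics/w1.png

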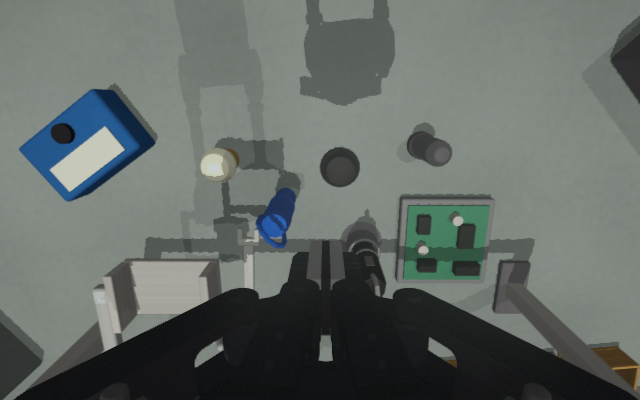

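The wrist view shows the pad at about (168,287), the board cradle at (402..494,197..281), the blue look-alike at (275,225) and the black bail at about (372,275), partly behind the finger. The board edges are level in the picture, so the tool yaw matches the stand.

```bash
python3 - <<'E'
from h import *
np.set_printoptions(precision=1,suppress=True)
s=state();w=cam('wrist',s);t=cam('top');sc=cam('scene')
B=[(402,197),(494,197),(490,281),(397,281)]
P=np.array([atz(w,p,40) for p in B]);print('board',P.mean(0),P[1]-P[0],P[3]-P[0])
print('board top',np.mean([atz(t,(170+x/4,150+y/4),40) for x,y in [(68,85),(270,103),(240,308),(38,288)]],axis=0))
print('cup-foot/ screw low: cup top',atz(w,(362,232),52))
print('bail',tri([t,sc],[(245.7,190),(380.1,179.6)]),atz(t,(245.7,190),204),atz(sc,(380.1,179.6),207),atz(w,(372,275),204))
print('pad top',[atz(t,(170+x/4,150+y/4),337) for x,y in [(525,263),(660,275),(648,367),(512,353)]])
print('pad floor w',[atz(w,p,313) for p in [(135,262),(202,262),(208,312),(127,312)]])
for P in [(583.5,46.4)]:
  pass
u=np.array([.9945,-.105,0]);v=np.array([.105,.9945,0])
for O in([583.5,46.4,0],):
  for x,y,z in [(85,-320,423),(85,320,423),(0,190,40),(-90,-125,313),(0,-125,259)]:
    Q=O+x*u+y*v+[0,0,z];print((x,y,z),Q,proj(t,Q),proj(sc,Q),proj(w,Q))
E
```

```text
board [585.5 239.   40. ] [ 13.3 140.3   0. ] [142.6 -13.1   0. ]
board top [593.5 229.   40. ]
cup-foot/ screw low: cup top [553.9 106.8  52. ]
bail [587.2 101.5 203.4] [586.1 100.2 204. ] [591.3  98.7 207. ] [545.4 102.8 204. ]
pad top [array([507. , -35.6, 337. ]), array([ 501.5, -104.2,  337. ]), array([454.9, -98.1, 337. ]), array([461.3, -29.7, 337. ])]
pad floor w [array([457.9, -85.6, 313. ]), array([462.7, -35.3, 313. ]), array([505.8, -38.7, 313. ]), array([ 499.8, -102.3,  313. ])]
(85, -320, 423) [ 634.4 -280.8  423. ] [431.7 143.6] [245.3 165.3] [-208.6  638.2]
(85, 320, 423) [701.6 355.7 423. ] [ 94.2 105. ] [507.9  73.6] [847.9 643.5]
(0, 190, 40) [603.5 235.4  40. ] [206.5 195.2] [414.5 215.9] [443.4 251. ]
(-90, -125, 313) [480.9 -68.5 313. ] [317.1 229.9] [290.5 144.4] [164.  287.1]
(0, -125, 259) [570.4 -77.9 259. ] [321.  192.8] [315.4 185.8] [198.6 340. ]
```

Pad at about (481,-67,313) from both cameras. The bail is at about (587,101,203), 3 mm off the hook line and 179 mm left of the hook. I'm going down onto the pad.

Call:
{"api": "apply_moves", "payload": {
  "steps": [
    {"offset": [-0.12,-0.2,0.05],"angular": [0,0,0],"grip": 0},
    {"offset": [-0.24,-0.4,0.1],"angular": [0,0,0],"grip": 0},
    {"offset": [-0.35,-0.6,0.2],"angular": [0,0,0],"grip": 0},
    {"offset": [-0.35,-0.6,0.3],"angular": [0,0,0],"grip": 0},
    {"offset": [-0.35,-0.6,0.4],"angular": [0,0,0],"grip": 0},
    {"offset": [-0.35,-0.6,0.45],"angular": [0,0,0],"grip": 0},
    {"offset": [-0.35,-0.6,0.46],"angular": [0,0,0],"grip": 0},
    {"offset": [-0.35,-0.6,0.46],"angular": [0,0,0],"grip": 0}
  ]
}}

```text
clock: 3.65
tcp_pos: [481.2, -65.2, 320.0]
ee_rot: [0.001, 0.048, 0.999, -0.0]
contact_force: [0.9, 0.4, -0.1]
grip_width: 0.1
finger_force: 0.0
```

Call:
{"api": "apply_moves", "payload": {
  "steps": [
    {"offset": [0,0,0.02],"angular": [0,0,0],"grip": 0},
    {"offset": [0,0,0.04],"angular": [0,0,0],"grip": 0},
    {"offset": [0,0,0.06],"angular": [0,0,0],"grip": 0},
    {"offset": [0,0,0.06],"angular": [0,0,0],"grip": 0}
  ]
}}

```text
clock: 4.15
tcp_pos: [481.3, -65.6, 308.4]
ee_rot: [0.001, 0.048, 0.999, -0.0]
contact_force: [-0.8, 0.9, 6.2]
grip_width: -0.1
finger_force: 3.1
```

```bash
python3 - <<'E'
from h import *
np.set_printoptions(precision=2,suppress=True)
s=state();print(s['clock'],s['tcp_pos'],s['contact_force'])
a=camera('wrist');b=camera('scene')
cv2.imwrite('pics/m1.png',np.vstack([a[200:400,:],cv2.resize(b[100:270,240:460],(640,494))[:390]]))
E
```

```text
4.15 [481.27 -65.59 308.42] [-0.75  0.91  6.16]
```

View pics/m1.png

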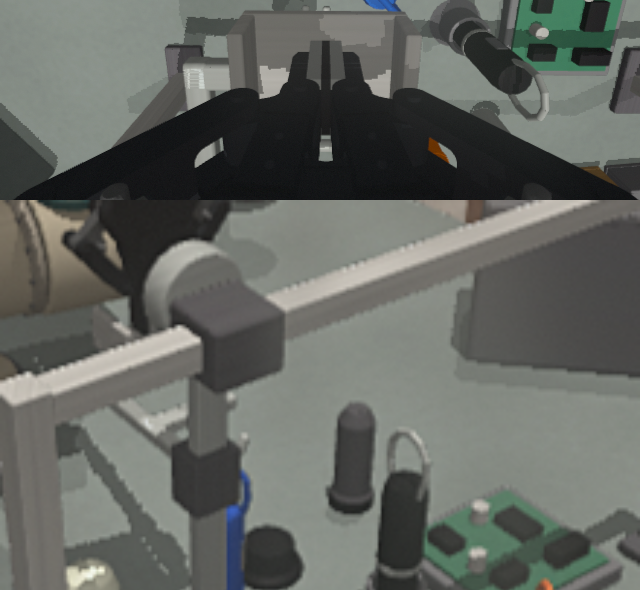

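The fingers sit centred in the pad (wrist columns 247–403, fingers about 327) and the contact force is 6.2 N. I press down to seat height ≈ 179, which puts the TCP at z ≈ 233.

Call:
{"api": "apply_moves", "payload": {
  "steps": [
    {"offset": [0,0,0.05],"angular": [0,0,0],"grip": 0},
    {"offset": [0,0,0.1],"angular": [0,0,0],"grip": 0},
    {"offset": [0,0,0.15],"angular": [0,0,0],"grip": 0},
    {"offset": [0,0,0.2],"angular": [0,0,0],"grip": 0},
    {"offset": [0,0,0.25],"angular": [0,0,0],"grip": 0},
    {"offset": [0,0,0.3],"angular": [0,0,0],"grip": 0},
    {"offset": [0,0,0.35],"angular": [0,0,0],"grip": 0},
    {"offset": [0,0,0.37],"angular": [0,0,0],"grip": 0}
  ]
}}

```text
clock: 5.25
tcp_pos: [481.3, -65.6, 234.4]
ee_rot: [0.001, 0.048, 0.999, -0.0]
contact_force: [-2.0, 0.3, 9.0]
grip_width: 0.3
finger_force: 4.3
```

Call:
{"api": "apply_moves", "payload": {
  "steps": [
    {"offset": [0,0.04,0],"angular": [0,0,0],"grip": 0},
    {"offset": [0,0.08,0],"angular": [0,0,0],"grip": 0},
    {"offset": [0,0.13,0],"angular": [0,0,0],"grip": 0},
    {"offset": [0,0.18,0],"angular": [0,0,0],"grip": 0},
    {"offset": [0,0.23,0],"angular": [0,0,0],"grip": 0},
    {"offset": [0,0.28,0],"angular": [0,0,0],"grip": 0},
    {"offset": [0,0.3,0],"angular": [0,0,0],"grip": 0},
    {"offset": [0,0.3,0],"angular": [0,0,0],"grip": 0}
  ]
}}

```text
clock: 6.25
tcp_pos: [487.5, -5.7, 234.9]
ee_rot: [0.002, 0.048, 0.999, -0.0]
contact_force: [-0.4, 0.7, 8.6]
grip_width: -0.1
finger_force: 4.0
```

```bash
python3 - <<'E'
from h import *
np.set_printoptions(precision=2,suppress=True)
s=state();print(s['clock'],s['tcp_pos'],s['contact_force'])
a=camera('wrist');b=camera('scene')
cv2.imwrite('pics/m2.png',np.vstack([a[200:400,:],cv2.resize(b[130:260,250:450],(640,416))[:390]]))
for c in('wrist','scene'):
  for t in('pad','hook_seat','bail'): print(c,t,look_for(c,t)[:2])
E
```

```text
6.25 [487.5   -5.71 234.94] [-0.41  0.71  8.61]
wrist pad [{'position': [294.1, 250.6], 'conf': 0.6}]
wrist hook_seat [{'position': [291.8, 253.3], 'conf': 0.98}, {'position': [447.5, 357.9], 'conf': 0.59}]
wrist bail [{'position': [457.8, 289.5], 'conf': 0.66}, {'position': [320.0, 193.7], 'conf': 0.65}]
scene pad [{'position': [323.2, 193.9], 'conf': 0.74}]
scene hook_seat [{'position': [324.3, 193.9], 'conf': 0.75}]
scene bail [{'position': [316.5, 222.7], 'conf': 0.87}, {'position': [425.7, 267.0], 'conf': 0.8}]
```

View pics/m2.png

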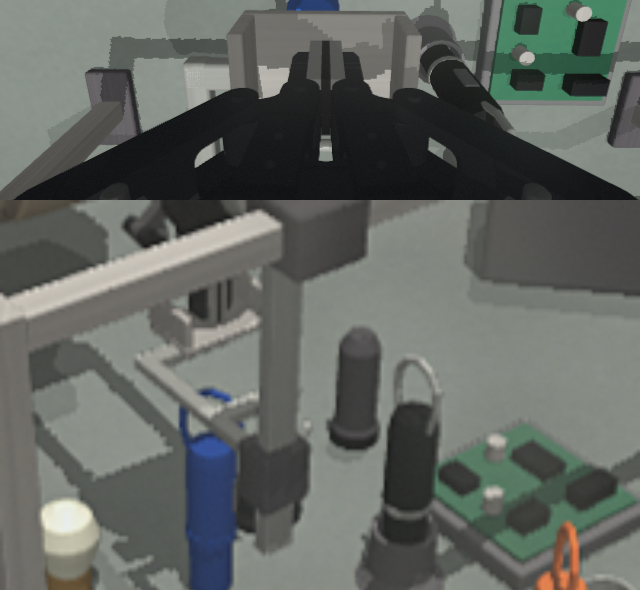

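The trolley follows with the fingers still centred in the pad. Before going under the bail I check the hook height against its pixel.

```bash
python3 - <<'E'
from h import *
np.set_printoptions(precision=1,suppress=True)
s=state();sc=cam('scene');t=cam('top')
u=np.array([.9945,-.105,0]);v=np.array([.105,.9945,0])
P=s['tcp_pos'];P[2]-=54;seat=P+90*u
print('seat',seat,'tip pred',proj(sc,seat+17*v+[0,0,12]),'seen (346,201)')
for z in(170,181,190): print(z,proj(sc,[*(seat+17*v)[:2],z+12]))
B=np.array([587,101,201]);print('bail rel',(B-seat)@u,(B-seat)@v, proj(sc,B))
E
```

```text
seat [577.  -15.1 180.9] tip pred [345.1 198.8] seen (346,201)
170 [344.9 202.8]
181 [345.1 198.7]
190 [345.3 195.4]
bail rel -2.2776319763976094 116.54835954431883 [379.2 180.6]
```

Call:
{"api": "apply_moves", "payload": {
  "steps": [
    {"offset": [0,0.04,0],"angular": [0,0,0],"grip": 0},
    {"offset": [0,0.09,0],"angular": [0,0,0],"grip": 0},
    {"offset": [0,0.14,0],"angular": [0,0,0],"grip": 0},
    {"offset": [0,0.19,0],"angular": [0,0,0],"grip": 0},
    {"offset": [0,0.24,0],"angular": [0,0,0],"grip": 0},
    {"offset": [0,0.28,0],"angular": [0,0,0],"grip": 0},
    {"offset": [0,0.3,0],"angular": [0,0,0],"grip": 0},
    {"offset": [0,0.3,0],"angular": [0,0,0],"grip": 0}
  ]
}}

```text
clock: 7.65
tcp_pos: [493.7, 54.1, 235.1]
ee_rot: [0.002, 0.048, 0.999, 0.0]
contact_force: [-0.4, -0.1, 7.2]
grip_width: 0.1
finger_force: 3.9
```

```bash
python3 - <<'E'
from h import *
np.set_printoptions(precision=2,suppress=True)
s=state();print(s['clock'],s['tcp_pos'],s['contact_force'])
a=camera('wrist');b=camera('scene');c=camera('top')
cv2.imwrite('pics/m3.png',np.vstack([np.hstack([a[200:400,160:480],cv2.resize(c[160:240,210:338],(320,200))]),cv2.resize(b[150:250,310:470],(640,400))[:395]]))
E
```

```text
7.65 [493.67  54.07 235.05] [-0.41 -0.06  7.19]
```

View pics/m3.png

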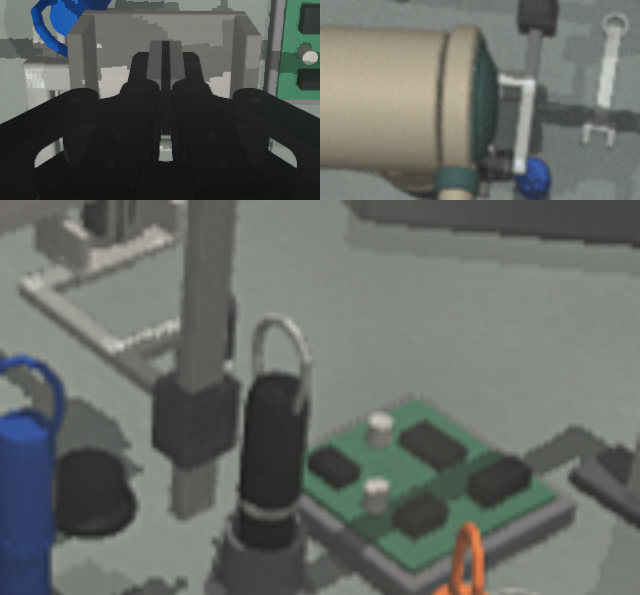

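The fingers are still centred, and the bail crown at scene (381,180) is about 57 mm ahead. I advance slowly under it and watch the forces.

Call:
{"api": "apply_moves", "payload": {
  "steps": [
    {"offset": [0,0.03,0],"angular": [0,0,0],"grip": 0},
    {"offset": [0,0.06,0],"angular": [0,0,0],"grip": 0},
    {"offset": [0,0.09,0],"angular": [0,0,0],"grip": 0},
    {"offset": [0,0.12,0],"angular": [0,0,0],"grip": 0},
    {"offset": [0,0.15,0],"angular": [0,0,0],"grip": 0},
    {"offset": [0,0.18,0],"angular": [0,0,0],"grip": 0},
    {"offset": [0,0.2,0],"angular": [0,0,0],"grip": 0}
  ]
}}

```text
clock: 8.68
tcp_pos: [497.7, 93.3, 235.1]
ee_rot: [0.002, 0.048, 0.999, -0.0]
contact_force: [0.3, -1.6, 7.3]
grip_width: 0.3
finger_force: 3.9
```

Call:
{"api": "apply_moves", "payload": {
  "steps": [
    {"offset": [0,0.02,0],"angular": [0,0,0],"grip": 0},
    {"offset": [0,0.05,0],"angular": [0,0,0],"grip": 0},
    {"offset": [0,0.08,0],"angular": [0,0,0],"grip": 0},
    {"offset": [0,0.08,0],"angular": [0,0,0],"grip": 0}
  ]
}}

```text
clock: 9.18
tcp_pos: [499.4, 110.1, 235.2]
ee_rot: [0.002, 0.048, 0.999, 0.001]
contact_force: [0.4, -0.2, 8.3]
grip_width: 0.1
finger_force: 3.9
```

```bash
python3 - <<'E'
from h import *
np.set_printoptions(precision=2,suppress=True)
s=state();print(s['clock'],s['tcp_pos'],s['contact_force'])
a=camera('wrist');b=camera('scene');c=camera('top')
cv2.imwrite('pics/m4.png',np.vstack([np.hstack([a[200:400,160:480],cv2.resize(c[160:240,210:338],(320,200))]),cv2.resize(b[160:226,340:440],(640,422))[:395]]))
E
```

```text
9.175 [499.44 110.05 235.2 ] [ 0.38 -0.22  8.27]
```

View pics/m4.png

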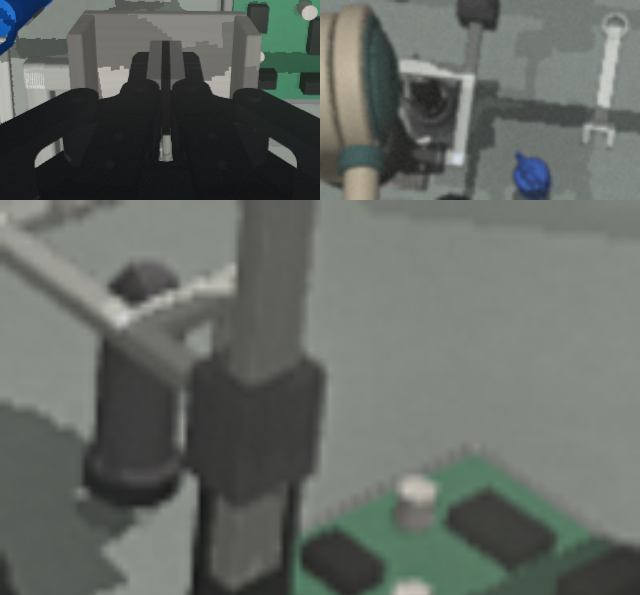

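The fingers are still centred and no side force appeared. The guide hides the hook from the scene camera, so I use the force as the check: raising from 235, it should drop by the screwdriver's weight once the bail is taken up at TCP z ≈ 255.

Call:
{"api": "apply_moves", "payload": {
  "steps": [
    {"offset": [0,0,-0.02],"angular": [0,0,0],"grip": 0},
    {"offset": [0,0,-0.04],"angular": [0,0,0],"grip": 0},
    {"offset": [0,0,-0.06],"angular": [0,0,0],"grip": 0},
    {"offset": [0,0,-0.08],"angular": [0,0,0],"grip": 0}
  ]
}}

```text
clock: 9.82
tcp_pos: [499.4, 110.0, 251.3]
ee_rot: [0.002, 0.048, 0.999, 0.001]
contact_force: [-0.0, 0.6, 7.4]
grip_width: -0.1
finger_force: 3.6
```

Call:
{"api": "apply_moves", "payload": {
  "steps": [
    {"offset": [0,0,-0.015],"angular": [0,0,0],"grip": 0},
    {"offset": [0,0,-0.03],"angular": [0,0,0],"grip": 0},
    {"offset": [0,0,-0.045],"angular": [0,0,0],"grip": 0},
    {"offset": [0,0,-0.06],"angular": [0,0,0],"grip": 0},
    {"offset": [0,0,-0.06],"angular": [0,0,0],"grip": 0},
    {"offset": [0,0,-0.06],"angular": [0,0,0],"grip": 0}
  ]
}}

```text
clock: 10.58
tcp_pos: [498.4, 109.7, 261.4]
ee_rot: [0.001, 0.048, 0.999, 0.0]
contact_force: [3.2, 0.8, 4.0]
grip_width: -0.2
finger_force: 2.0
```

```bash
python3 - <<'E'
from h import *
np.set_printoptions(precision=2,suppress=True)
f=[]
for i in range(8): a=camera('wrist');s=state();f.append(s['contact_force'])
print(s['clock'],s['tcp_pos'],np.mean(f,0))
E
```

```text
10.975 [497.95 109.55 261.27] [3.05 0.64 3.9 ]
```

The load is taken: the up-force fell from 7.4 to 3.9 N at the right height. There is also a 3 N force in x, so I raise a little and watch it.

Call:
{"api": "apply_moves", "payload": {
  "steps": [
    {"offset": [0,0,-0.01],"angular": [0,0,0],"grip": 0},
    {"offset": [0,0,-0.02],"angular": [0,0,0],"grip": 0},
    {"offset": [0,0,-0.03],"angular": [0,0,0],"grip": 0},
    {"offset": [0,0,-0.03],"angular": [0,0,0],"grip": 0}
  ]
}}

```text
clock: 11.48
tcp_pos: [497.3, 109.5, 267.4]
ee_rot: [-0.0, 0.048, 0.999, -0.0]
contact_force: [0.6, 0.3, 3.1]
grip_width: 0.1
finger_force: 1.9
```

```bash
python3 - <<'E'
from h import *
np.set_printoptions(precision=3,suppress=True)
s=state();camera('top');camera('scene')
print(s['tcp_pos'],s['contact_force'],s['ft_torque'],s['tau'],s['qvel'])
for c in('top','scene'):
  for t in('screwdriver','bail','pad','cup'): print(c,t,[(round(d['conf'],2),d['position']) for d in look_for(c,t)][:4])
E
```

```text
[497.326 109.464 267.395] [0.565 0.292 3.123] [-0.    -0.08   0.025] [  0.178 -33.001 -23.197   0.096   0.251  -0.001] [ 0.001 -0.001  0.004 -0.    -0.004  0.001]
top screwdriver [(0.73, [294.0, 231.4]), (0.72, [249.4, 196.0])]
top bail [(0.63, [296.3, 232.9]), (0.52, [246.9, 196.8])]
top pad [(0.55, [264.5, 182.5])]
top cup [(0.67, [265.5, 185.2]), (0.55, [256.3, 205.8])]
scene screwdriver [(0.86, [373.5, 221.7]), (0.81, [422.7, 268.6]), (0.68, [317.2, 226.4]), (0.6, [372.8, 164.8])]
scene bail [(0.87, [376.1, 223.1]), (0.87, [316.6, 220.1]), (0.7, [423.5, 265.9])]
scene pad [(0.83, [367.5, 168.2])]
scene cup [(0.87, [373.1, 245.1])]
```

The side force is gone (0.6 N), with 3.1 N up. I continue easing up slowly.

Call:
{"api": "apply_moves", "payload": {
  "steps": [
    {"offset": [0,0,-0.015],"angular": [0,0,0],"grip": 0},
    {"offset": [0,0,-0.03],"angular": [0,0,0],"grip": 0},
    {"offset": [0,0,-0.045],"angular": [0,0,0],"grip": 0},
    {"offset": [0,0,-0.06],"angular": [0,0,0],"grip": 0},
    {"offset": [0,0,-0.075],"angular": [0,0,0],"grip": 0},
    {"offset": [0,0,-0.09],"angular": [0,0,0],"grip": 0},
    {"offset": [0,0,-0.1],"angular": [0,0,0],"grip": 0},
    {"offset": [0,0,-0.1],"angular": [0,0,0],"grip": 0}
  ]
}}

```text
clock: 12.98
tcp_pos: [497.9, 109.7, 287.6]
ee_rot: [0.0, 0.048, 0.999, 0.0]
contact_force: [-2.5, -0.4, 3.5]
grip_width: 0.1
finger_force: 1.7
```

Call:
{"api": "apply_moves", "payload": {
  "steps": [
    {"offset": [0,0,-0.015],"angular": [0,0,0],"grip": 0},
    {"offset": [0,0,-0.03],"angular": [0,0,0],"grip": 0},
    {"offset": [0,0,-0.045],"angular": [0,0,0],"grip": 0},
    {"offset": [0,0,-0.06],"angular": [0,0,0],"grip": 0},
    {"offset": [0,0,-0.07],"angular": [0,0,0],"grip": 0},
    {"offset": [0,0,-0.08],"angular": [0,0,0],"grip": 0},
    {"offset": [0,0,-0.08],"angular": [0,0,0],"grip": 0}
  ]
}}

```text
clock: 13.85
tcp_pos: [497.9, 109.7, 303.5]
ee_rot: [0.0, 0.048, 0.999, 0.0]
contact_force: [-2.5, -0.5, 3.9]
grip_width: -0.3
finger_force: 1.5
```

```bash
python3 - <<'E'
from h import *
np.set_printoptions(precision=2,suppress=True)
f=[]
for i in range(4): b=camera('scene');s=state();f.append(s['contact_force'])
camera('top')
print(s['clock'],s['tcp_pos'],np.mean(f,0))
for c in('top','scene'):
  for t in('screwdriver','bail','pad','cup'): print(c,t,[(round(d['conf'],2),d['position']) for d in look_for(c,t)][:4])
# dark-pixel extent at screwdriver column
g=b.max(2)[150:270,355:400];print((g<45).sum(1).tolist())
E
```

```text
14.05 [497.92 109.7  303.32] [-1.57 -0.24  2.99]
top screwdriver [(0.87, [247.9, 191.6]), (0.53, [293.5, 233.0])]
top bail [(0.74, [246.6, 192.1]), (0.74, [297.1, 233.0]), (0.55, [260.0, 183.5])]
top pad [(0.94, [263.1, 183.4]), (0.51, [246.6, 191.9])]
top cup [(0.74, [256.0, 205.9])]
scene screwdriver [(0.59, [423.0, 270.8]), (0.55, [314.7, 223.1]), (0.52, [372.9, 217.4]), (0.24, [270.8, 240.0])]
scene bail [(0.75, [373.9, 210.9]), (0.67, [317.3, 223.2]), (0.6, [422.7, 268.8]), (0.31, [336.4, 223.1])]
scene pad [(0.64, [371.7, 160.7]), (0.39, [359.7, 189.0])]
scene cup [(0.55, [375.4, 241.5])]
[0, 0, 0, 0, 0, 0, 0, 0, 0, 0, 0, 0, 0, 0, 0, 0, 0, 0, 0, 0, 0, 1, 0, 1, 1, 0, 1, 1, 1, 2, 1, 2, 2, 2, 2, 2, 2, 4, 2, 2, 2, 2, 3, 4, 4, 4, 3, 3, 4, 2, 2, 2, 3, 3, 7, 15, 13, 7, 0, 0, 0, 1, 2, 2, 1, 2, 3, 3, 3, 5, 8, 13, 13, 12, 13, 12, 13, 10, 7, 1, 0, 0, 0, 0, 0, 0, 0, 0, 0, 0, 0, 0, 0, 0, 0, 0, 0, 0, 0, 0, 0, 0, 0, 0, 0, 0, 0, 0, 0, 0, 0, 0, 0, 0, 0, 0, 0, 0, 0, 0]
```

Call:
{"api": "apply_moves", "payload": {
  "steps": [
    {"offset": [0,0,-0.01],"angular": [0,0,0],"grip": 0},
    {"offset": [0,0,-0.02],"angular": [0,0,0],"grip": 0},
    {"offset": [0,0,-0.03],"angular": [0,0,0],"grip": 0},
    {"offset": [0,0,-0.04],"angular": [0,0,0],"grip": 0},
    {"offset": [0,0,-0.05],"angular": [0,0,0],"grip": 0},
    {"offset": [0,0,-0.06],"angular": [0,0,0],"grip": 0},
    {"offset": [0,0,-0.075],"angular": [0,0,0],"grip": 0},
    {"offset": [0,0,-0.075],"angular": [0,0,0],"grip": 0}
  ]
}}

```text
clock: 15.5
tcp_pos: [498.1, 109.5, 318.5]
ee_rot: [0.0, 0.048, 0.999, 0.0]
contact_force: [-0.3, 0.6, -0.2]
grip_width: 0.6
finger_force: 0.0
```

Call:
{"api": "apply_moves", "payload": {
  "steps": [
    {"offset": [0,0.02,0],"angular": [0,0,0],"grip": 0},
    {"offset": [0,0.04,0],"angular": [0,0,0],"grip": 0},
    {"offset": [0,0.06,0],"angular": [0,0,0],"grip": 0},
    {"offset": [0,0.08,0],"angular": [0,0,0],"grip": 0},
    {"offset": [0,0.11,0],"angular": [0,0,0],"grip": 0},
    {"offset": [0,0.14,0],"angular": [0,0,0],"grip": 0},
    {"offset": [0,0.17,0],"angular": [0,0,0],"grip": 0},
    {"offset": [0,0.2,0],"angular": [0,0,0],"grip": 0}
  ]
}}

```text
clock: 16.5
tcp_pos: [501.9, 149.9, 318.3]
ee_rot: [0.0, 0.048, 0.999, 0.0]
contact_force: [-0.2, -1.8, -0.3]
grip_width: -0.0
finger_force: 0.8
```

```bash
python3 - <<'E'
from h import *
np.set_printoptions(precision=2,suppress=True)
b=camera('scene');camera('top');s=state()
print(s['clock'],s['tcp_pos'],s['contact_force'])
for c in('top','scene'):
  for t in('screwdriver','bail','pad','cup'): print(c,t,[(round(d['conf'],2),d['position']) for d in look_for(c,t)][:4])
cv2.imwrite('pics/s5.png',b)
E
```

```text
16.6 [501.75 150.59 318.24] [-0.15 -0.08 -0.33]
top screwdriver [(0.77, [273.5, 137.7]), (0.75, [234.0, 191.1]), (0.5, [296.2, 233.8])]
top bail [(0.68, [295.2, 231.1]), (0.57, [232.2, 191.1]), (0.49, [271.0, 141.2])]
top pad [(0.77, [248.2, 184.1])]
top cup [(0.71, [251.5, 149.5]), (0.64, [257.9, 202.3])]
scene screwdriver [(0.85, [315.8, 223.7]), (0.81, [423.5, 270.5]), (0.73, [380.6, 200.8])]
scene bail [(0.98, [314.5, 220.3]), (0.81, [383.1, 199.4]), (0.73, [421.8, 267.8]), (0.71, [271.5, 236.9])]
scene pad [(0.65, [381.0, 149.7])]
scene cup [(0.86, [376.3, 243.4])]
```

The screwdriver travels with the hook (scene (381,200), cup left at (376,243)), and the cheek force is about 1.8 N. I run on to the left stop.

Call:
{"api": "apply_moves", "payload": {
  "steps": [
    {"offset": [0,0.04,0],"angular": [0,0,0],"grip": 0},
    {"offset": [0,0.08,0],"angular": [0,0,0],"grip": 0},
    {"offset": [0,0.12,0],"angular": [0,0,0],"grip": 0},
    {"offset": [0,0.16,0],"angular": [0,0,0],"grip": 0},
    {"offset": [0,0.2,0],"angular": [0,0,0],"grip": 0},
    {"offset": [0,0.24,0],"angular": [0,0,0],"grip": 0},
    {"offset": [0,0.28,0],"angular": [0,0,0],"grip": 0},
    {"offset": [0,0.32,0],"angular": [0,0,0],"grip": 0}
  ]
}}

```text
clock: 18.0
tcp_pos: [508.1, 213.6, 318.3]
ee_rot: [0.0, 0.048, 0.999, 0.0]
contact_force: [0.5, -2.6, 0.3]
grip_width: 0.2
finger_force: 0.9
```

Call:
{"api": "apply_moves", "payload": {
  "steps": [
    {"offset": [0,0.03,0],"angular": [0,0,0],"grip": 0},
    {"offset": [0,0.06,0],"angular": [0,0,0],"grip": 0},
    {"offset": [0,0.09,0],"angular": [0,0,0],"grip": 0},
    {"offset": [0,0.12,0],"angular": [0,0,0],"grip": 0},
    {"offset": [0,0.14,0],"angular": [0,0,0],"grip": 0},
    {"offset": [0,0.16,0],"angular": [0,0,0],"grip": 0},
    {"offset": [0,0.18,0],"angular": [0,0,0],"grip": 0},
    {"offset": [0,0.19,0],"angular": [0,0,0],"grip": 0}
  ]
}}

```text
clock: 19.0
tcp_pos: [511.4, 251.3, 318.3]
ee_rot: [-0.0, 0.048, 0.999, 0.0]
contact_force: [0.3, -1.7, 0.3]
grip_width: -0.2
finger_force: 0.8
```

Call:
{"api": "apply_moves", "payload": {
  "steps": [
    {"offset": [0,0.015,0],"angular": [0,0,0],"grip": 0},
    {"offset": [0,0.03,0],"angular": [0,0,0],"grip": 0},
    {"offset": [0,0.045,0],"angular": [0,0,0],"grip": 0},
    {"offset": [0,0.06,0],"angular": [0,0,0],"grip": 0}
  ]
}}

```text
clock: 19.5
tcp_pos: [512.6, 263.1, 318.3]
ee_rot: [-0.0, 0.048, 0.999, 0.0]
contact_force: [0.5, -0.9, -0.3]
grip_width: 0.1
finger_force: 0.8
```

Call:
{"api": "apply_moves", "payload": {
  "steps": [
    {"offset": [0,0.01,0],"angular": [0,0,0],"grip": 0},
    {"offset": [0,0.02,0],"angular": [0,0,0],"grip": 0},
    {"offset": [0,0.03,0],"angular": [0,0,0],"grip": 0},
    {"offset": [0,0.03,0],"angular": [0,0,0],"grip": 0}
  ]
}}

```text
clock: 20.0
tcp_pos: [512.6, 263.6, 318.4]
ee_rot: [-0.001, 0.049, 0.999, -0.006]
contact_force: [-1.3, -14.4, 3.0]
grip_width: -0.2
finger_force: 7.0
```

The stop is reached: 14 N at y ≈ 263.6 with no further travel. I back off to the middle of the pad and lift away.

Call:
{"api": "apply_moves", "payload": {
  "steps": [
    {"offset": [0,0,0],"angular": [0,0,0],"grip": 0},
    {"offset": [0,-0.02,0],"angular": [0,0,0],"grip": 0},
    {"offset": [0,-0.04,0],"angular": [0,0,0],"grip": 0},
    {"offset": [0,-0.06,0],"angular": [0,0,0],"grip": 0},
    {"offset": [0,-0.08,0],"angular": [0,0,0],"grip": 0},
    {"offset": [0,-0.08,0],"angular": [0,0,0],"grip": 0}
  ]
}}

```text
clock: 20.75
tcp_pos: [511.6, 253.0, 318.3]
ee_rot: [0.0, 0.048, 0.999, 0.0]
contact_force: [-0.9, 0.5, -1.0]
grip_width: 0.1
finger_force: 0.0
```

Call:
{"api": "apply_moves", "payload": {
  "steps": [
    {"offset": [0,0,-0.05],"angular": [0,0,0],"grip": 0},
    {"offset": [0,0,-0.15],"angular": [0,0,0],"grip": 0},
    {"offset": [0,0,-0.3],"angular": [0,0,0],"grip": 0},
    {"offset": [0.2,0,-0.5],"angular": [0,0,0],"grip": 0},
    {"offset": [0.5,0,-0.5],"angular": [0,0,0],"grip": 0},
    {"offset": [0.8,0,-0.5],"angular": [0,0,0],"grip": 0},
    {"offset": [0.8,0,-0.5],"angular": [0,0,0],"grip": 0},
    {"offset": [0.8,0,-0.5],"angular": [0,0,0],"grip": 0}
  ]
}}

```text
clock: 21.75
tcp_pos: [352.8, 268.6, 419.2]
ee_rot: [0.001, 0.048, 0.999, 0.001]
contact_force: [0.9, 0.2, 0.4]
grip_width: 0.4
finger_force: 0.0
```

```bash
python3 - <<'E'
from h import *
np.set_printoptions(precision=1,suppress=True)
s=state();print(s['clock'],s['tcp_pos'],s['contact_force'])
P=[]
for i in range(40):
    a=camera('top')
    if i%4==0: P.append(cv2.cvtColor(a,6).astype(int)[150:240,180:300])
    if i>20 and i%6==0: print([(round(d['conf'],2),d['position']) for d in look_for('top','screwdriver')][:3])
print('frame diffs',[int((abs(P[k+1]-P[k])>40).sum()) for k in range(len(P)-1)])
b=camera('scene');u=np.array([.9945,-.105,0]);v=np.array([.105,.9945,0])
O=np.array([481.3,-65.6,0])+90*u+124*v
print('pad expected at home',proj(cam('top'),O-90*u+190*v+[0,0,313]),look_for('top','pad')[:2])
cv2.imwrite('pics/end.png',np.vstack([cv2.resize(a[90:260,160:330],(560,560))[:, :],]) if 0 else np.hstack([cv2.resize(a[95:245,160:310],(400,400)),cv2.resize(b[120:270,300:450],(400,400))]))
E
```

```text
21.75 [352.8 268.6 419.2] [0.9 0.2 0.4]
[(0.66, [191.6, 183.9]), (0.66, [272.9, 137.9])]
[(0.75, [272.1, 138.5]), (0.58, [188.6, 183.1])]
[(0.7, [295.3, 235.7]), (0.56, [185.1, 184.8])]
frame diffs [0, 0, 0, 0, 0, 0, 0, 0, 0]
pad expected at home [165.7 212.5] [{'position': [179.0, 204.3], 'conf': 0.82}, {'position': [239.0, 144.4], 'conf': 0.63}]
```

View pics/end.png

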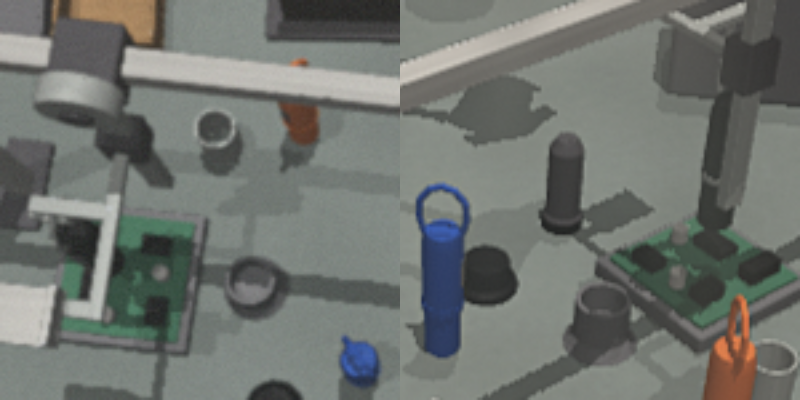

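The screwdriver hangs still above the board. It lies at top (189,184) over the cradle, the cup is empty at (255,202), there was no frame-to-frame motion over about 2 s, and the robot touches nothing. The trolley position works out to about 0.38 m, at the stop.

```bash
python3 -c "
from cell import *
print(close_job())"
```

```text
the job is handed in; nothing more can be done
None
```

The job is handed in: the black screwdriver hangs still over the circuit board, clear of its cup, with the trolley against the left stop and the robot touching nothing. It took about 24 of the 64 s, and the bystanders looked undisturbed.

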